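# Clear the film coater after a draw-down

### The arm

A 6-joint arm with a two-finger parallel gripper is mounted at the origin on the work surface. World frame = base frame: x ahead of the robot, y to its left, z up, the work surface at z = 0. Lengths are in mm, angles in rad, forces in N, time in s.
With the tool pointing down it reaches from about 325 to 900 mm from the base axis. Payload 3.5 kg.
Tool frame: the origin (TCP) lies between the finger pads; the fingertips stand 14 mm ahead of it and the grasp point (between the pads) lies 5 mm behind it; y points along the fingers, x is the direction in which the jaws open and shut, and the axes are right-handed (so a half turn about y gives the same grasp; the last joint's range is limited). The gripper opens to 85 mm and grips with 20 to 120 N. Pads are 22 mm wide; open, the fingers measure 114 mm over their backs; the gripper's body (76 mm by 85 mm) begins 54 mm behind the grasp point. The pads swing forward as they close: fully open they stand 13 mm farther back than shut.
Start: joints at [1.193, 0.276, -0.026, 1.268, 0, 1.467], TCP at [169.603, 601.545, 245.313] pointing down, gripper open.
Joint ranges: [-3.12, 3.12], [-0.85, 1.88], [-1.08, 1.24], [-1.95, 2.15], [-1.57, 1.53], [-3.14, 3.14]. Speed limits (rad/s): [2.57, 2.57, 3.14, 3.14, 3.14, 3.14].

### API

Orientations are given as a unit quaternion [x, y, z, w].
In Python, from workcell import r gives the robot as it stands.
- The arm moves only by the tool send_rows, never from a script. Its arguments are lists of equal length, an entry for each row: "travel": the shift along the tool's x, y, z in m, a list of three; "yaw": the turn about the tool's y in rad; "gripper": the opening in per cent of the stroke, from 0 (shut) to 100 (fully open). A call has 1 to 8 rows; each row shifts and turns the commanded pose from where the row before left it, along the tool's axes as they then stand; what a row does not reach is not made up. A row lasts 1/8 s, in which the tool goes at most 62.5 mm and 10.7 degrees, less where a joint would pass 70% of its speed; a pose out of reach is approached as far as the arm can. A call is refused whole if a number of a shift passes 0.0625 or a number of a turn 0.188, either way. A call with a gripper value outside its range is refused whole. The fingers move at their own pace and stop on an object; the grip force is fixed at half the most. Time passes only in rows, so rows that do not move let the fingers close. It gives the time, the measured TCP pose, the force and the opening at its end, in the units of the state.
- r.sense(): the state, without advancing time (a new reading comes with each control period).
- r.snapshot(name): name is "side" or "top"; returns a dict with "img" (400x640x3 uint8, red, green, blue), "intrinsics" (3x3 intrinsics, pixels), "D" ([k1, k2, p1, p2, k3] as OpenCV has them; the pictures are not rectified), "camera_from_world" (4x4, takes a point from world to camera coordinates). Camera axes: x right, y down, z forward; pixel columns grow to the right and rows downward; lengths in mm; the calibration is good to about 2 mm. A picture is of the moment at which its call begins. There is no depth.
- r.hand_in(): hands the job in, once; it reports no verdict.
The state is a dict: "clock": time; "joint_pos": joint angles; "joint_velocities": joint speeds; "effort": joint torques, N m; "tcp_pos": TCP position; "tool_rot": TCP orientation; "force": force on the tool from outside, world axes, zero at the start; "wrist_torque": the same for the moment, N m; "gripper_width": finger opening in mm.
Only numpy, scipy, OpenCV 4.12 (cv2) and the standard library are available. Lean on these libraries where they do the work, as an engineer would, in place of code of your own. Each camera call takes 0.05 s, during which the arm holds its last target.

### The job

The draw-down is finished, so clear the film coater. Lift the blue-marked film applicator off the card, set it gently (not dropped) fully down into the blue-marked slot of the applicator rack, then hold the orange thumb release on the coater's carriage down, slide the carriage along its rail all the way home to the green buffer, and let the release spring right up so that the carriage locks there. Leave the yellow applicator, the two ink tins and the ink knife where they are.

Things in the scene. Friction and masses are not known exactly. Their poses are not given: they have to be found in the camera images.
- coater: Bench film coater, fixed: grey box 240 x 340 mm, 55 mm high; card on its bed (top 64 mm above the bench), steel rail along the far side. Origin on the bench under its middle; x across the bed towards the rail, y along the rail, z up. Rail centre line at x = +85 mm. Green buffer (home) at the rail's +y end, y = 117 mm; white housings behind it, y = 122 to 164 mm, up to 111 mm high.
- carriage (a joint): Carriage on the rail, m: 0 = home at the green buffer (its centre at coater y = +85 mm), growing towards the coater's -y, at most 0.160. A pawl locks it in notches every 10 mm, one at 0; in the home notch it reads 0 to 1 mm. With the release pressed it runs freely (drag below 3 N).
- release (a joint): Travel of the orange thumb release on the carriage, m: 0 = fully up (locked in a notch), 0.010 = fully down. It moves straight down against a spring, 4 N at the top to 9 N at the bottom; the carriage is free beyond about 7 mm. Let go, it springs up into the notch there; between two notches it stays partly down and does not lock.
- release_top (a point): Centre of the top of the orange thumb release, a paddle 46 mm along the rail, 30 mm wide, 128 mm above the bench when up; it rides with the carriage, axes as the coater's. A guard cheek, 34 mm wide, stands at each end of it along the rail: 52 mm apart inside, tops 6 mm above the raised paddle. The other two sides are open.
- carriage_saddle (a point): Centre of the top of the carriage's aluminium saddle, 61 x 64 mm, 108 mm above the bench, below the release. From it a draw arm 12 mm thick (70 to 88 mm above the bench) reaches across the bed towards coater -x; moving home, it would sweep along anything standing on the card.
- applicator_center (a point): Centre of the loose blue-marked film applicator, 30 mm above its underside: steel block 110 mm long (x), 24 thick (y), 28 high; on it, mid-length, an upright grip fin 46 mm along x, 12 mm thick, from 28 to 60 mm above the underside, top blue; 0.27 to 0.47 kg. It stands upright on the card, across the bed, between draw arm and home end, in the carriage's way.
- slot_blue: Fixed storage slot with blue tags at both ends, a white tray 150 x 54 mm on the wooden rack base. Origin: centre of its underside, 8 mm above the bench; x along the slot, z up. Floor 8 mm above the origin (16 above the bench); inside 122 mm long (x), 34 mm wide; walls 16 mm above the floor, end tags 18. An applicator stands in it upright, lengthwise, either way round.
- slot_yellow: The same slot with yellow tags; the yellow applicator stands in it. The three slots stand side by side in any order, centres 58 mm apart.
- slot_red: The same slot with red tags, empty.
- applicator_yellow_center (a point): Centre of the yellow-marked applicator, same shape as the blue one, standing in the yellow slot. A bystander.
- tin_red_center (a point): Centre (37.5 mm up) of a closed ink tin with red lid and band, 81 mm in diameter, 75 mm high. A bystander.
- tin_green_center (a point): Centre (37.5 mm up) of a closed ink tin with green lid and band, same size as the red one. A bystander.
- ink_knife_center (a point): Ink knife lying flat, 237 mm long along its y, up to 28 mm wide, 14 mm high; this point is 7 mm up, near the middle of its length. A bystander.

How it is judged:
By the outcome, as a careful person would: the job done as asked, in the order asked, and still so for the second after the job is handed in, with the robot touching nothing.
It also fails if it takes over 51 s, if anything falls off the work surface, if the arm or the gripper's body presses on something with over 40 N, if the wrist force passes 120 N, or if a joint passes its speed limit or range.

## Working session

There is one attempt and no reset: what is moved stays moved. The work goes in short steps, Python scripts to look and compute and a tool call to move; the robot and the scene stay as the last step left them, time stands still between calls to the robot, and variables do not carry over. Pictures are saved under pics/ and viewed, and the job is handed in when it is done.

Besides the shell and the picture viewer there is one more tool, called in YAML: its name, and indented under it one key for each argument. send_rows: Moves the arm, as the interface text tells. Its arguments: {"type":"object","properties":{"travel":{"type":"array"},"yaw":{"type":"array"},"gripper":{"type":"array"}},"required":["travel","yaw","gripper"]}

```bash
mkdir -p pics; ls
python3 - <<'E'
from workcell import r
import cv2
print(r.sense())
for n in("side","top"):
    s=r.snapshot(n)
    cv2.imwrite(f"pics/{n}0.png",s["img"][:,:,::-1])
    print(n,s["intrinsics"],s["D"],s["camera_from_world"])
E
```

```text
pics
{'clock': 0.0, 'joint_pos': array([ 1.19258258e+00,  2.77168861e-01, -2.79064085e-02,  1.26799256e+00,
        4.86972724e-07,  1.46741290e+00]), 'joint_velocities': array([-0.00073954, -0.00182056,  0.0003561 ,  0.00080727,  0.00109665,
        0.00037505]), 'effort': array([ 7.19471136e-04, -4.45508802e+01,  2.95202208e+01,  1.62819237e-02,
       -8.57572650e-05, -2.59188404e-06]), 'tcp_pos': array([169.33381408, 600.8389047 , 244.12537031]), 'tool_rot': array([ 0.5641938 ,  0.42610786, -0.42748187, -0.56336196]), 'force': array([ 0.39332494,  0.29676122, -0.0143374 ]), 'wrist_torque': array([-0.03461763,  0.0266918 ,  0.04256319]), 'gripper_width': 85.09669990490542}
side [[399.93895827   0.         314.36268109]
 [  0.         399.93895827 198.45136388]
 [  0.           0.           1.        ]] [-0.02488912  0.          0.          0.          0.        ] [[ 7.09282247e-01 -7.04727739e-01  1.66585566e-02 -4.25291069e+02]
 [-5.28078737e-01 -5.46849011e-01 -6.49683774e-01  3.46422316e+02]
 [ 4.66959893e-01  4.52012138e-01 -7.60022030e-01  9.62372998e+02]
 [ 0.00000000e+00  0.00000000e+00  0.00000000e+00  1.00000000e+00]]
top [[407.64220371   0.         320.443694  ]
 [  0.         407.64220371 195.1274286 ]
 [  0.           0.           1.        ]] [-0.06950294  0.          0.          0.          0.        ] [[-1.61213274e-03 -9.99918213e-01  1.26873283e-02 -4.72715141e+01]
 [-9.89020181e-01 -2.80527677e-04 -1.47780250e-01  5.99393970e+02]
 [ 1.47771723e-01 -1.27862652e-02 -9.88938840e-01  1.22094587e+03]
 [ 0.00000000e+00  0.00000000e+00  0.00000000e+00  1.00000000e+00]]
```

View pics/side0.png

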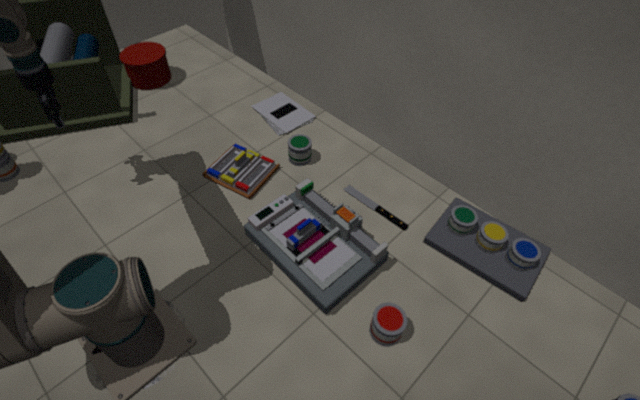

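View pics/top0.png

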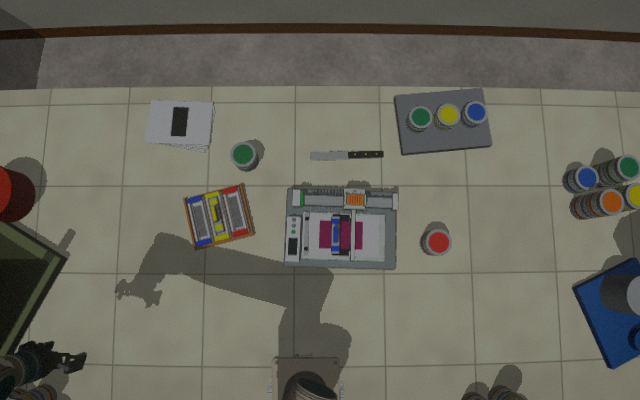

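The pictures show the coater near (340,228) top and (315,245) side, the rack near (220,215) top and (240,170) side, and the orange paddle near (355,199) top. Next I'll enlarge these areas.

```bash
cat > h.py <<'E'
import numpy as np, cv2
from workcell import r
def proj(s,P):
    T=s["camera_from_world"]; P=np.atleast_2d(np.asarray(P,float))
    return cv2.projectPoints(P,cv2.Rodrigues(T[:3,:3])[0],T[:3,3],s["intrinsics"],np.array(s["D"],float))[0][:,0]
def ray(s,uv):
    T=s["camera_from_world"];R=T[:3,:3]
    p=cv2.undistortPoints(np.array([[uv]],float),s["intrinsics"],np.array(s["D"],float))[0,0]
    return -R.T@T[:3,3], R.T@np.array([p[0],p[1],1])
def onz(s,uv,z):
    o,d=ray(s,uv); return o+d*(z-o[2])/d[2]
def tri(rays):
    A=0;b=0
    for o,d in rays:
        d=d/np.linalg.norm(d);M=np.eye(3)-np.outer(d,d);A=A+M;b=b+M@o
    return np.linalg.solve(A,b)
def crop(s,x,y,w,h,k,name):
    cv2.imwrite("pics/"+name,cv2.resize(np.ascontiguousarray(s["img"][y:y+h,x:x+w,::-1]),None,fx=k,fy=k,interpolation=cv2.INTER_CUBIC))
E
python3 - <<'E'
from h import *
import pickle
S={n:r.snapshot(n) for n in("side","top")}
pickle.dump(S,open("S0.pkl","wb"))
crop(S["top"],175,175,235,105,3.4,"top1.png")
crop(S["side"],195,135,200,175,3.4,"side1.png")
E
```

```text
(no output)
```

View pics/top1.png

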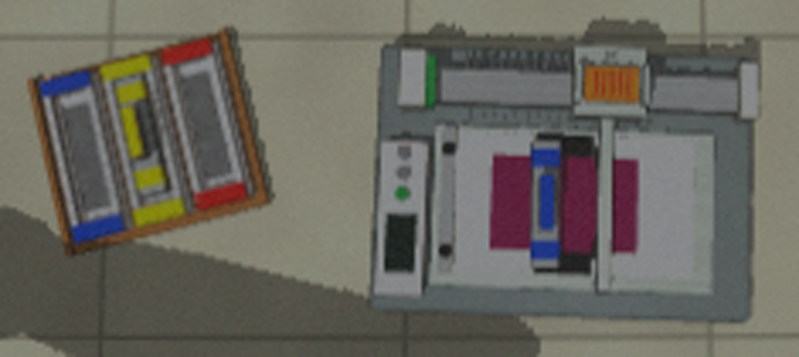

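View pics/side1.png

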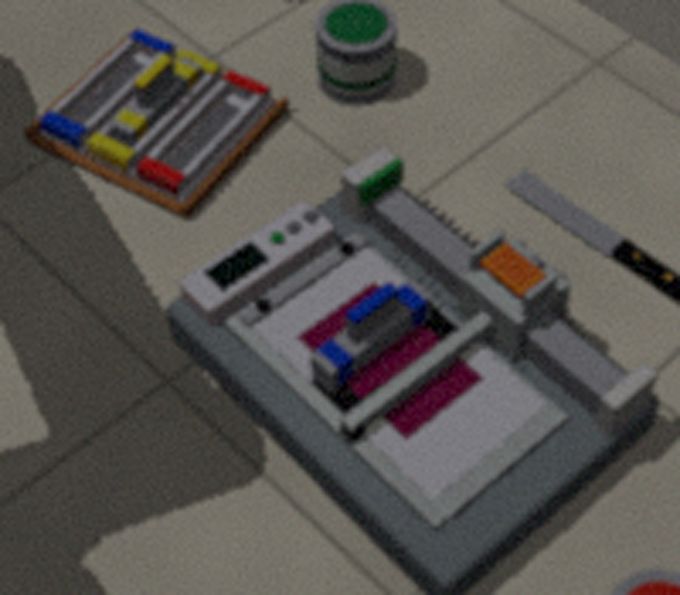

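Run:
```python
from h import *
import pickle
S=pickle.load(open("S0.pkl","rb"))
box={"top":(175,175,410,280),"side":(195,135,395,310)}
rng={"blue":((105,120,60),(130,255,255)),"orange":((8,150,80),(20,255,255)),"green":((50,120,40),(80,255,255)),"yellow":((24,150,80),(34,255,255)),"red":((0,180,80),(5,255,255))}
for n,s in S.items():
    x0,y0,x1,y1=box[n]
    hsv=cv2.cvtColor(np.ascontiguousarray(s["img"][y0:y1,x0:x1]),cv2.COLOR_RGB2HSV)
    for c,(a,b) in rng.items():
        m=cv2.inRange(hsv,a,b)
        k,l,st,ce=cv2.connectedComponentsWithStats(m,connectivity=4)
        for i in range(1,k):
            if st[i,4]>=6:
                u=ce[i]+[x0,y0]
                cnt=cv2.findContours((l==i).astype(np.uint8),0,1)[0][0]
                print(n,c,u.round(1),st[i,4],cv2.minAreaRect(cnt)[1:], [onz(s,u,z).round(0)[:2] for z in (34,92,124,128)])
```

```text
side blue [239.  146.8] 35 ((10.733126640319824, 3.130495071411133), 26.56505012512207) [array([585., 352.]), array([550., 296.]), array([531., 265.]), array([529., 262.])]
side blue [213.2 171.6] 60 ((12.074767112731934, 4.9193501472473145), 26.56505012512207) [array([452., 316.]), array([426., 262.]), array([411., 233.]), array([409., 229.])]
side blue [308.1 223.2] 107 ((8.457551956176758, 22.534164428710938), 79.99201965332031) [array([527., -47.]), array([496., -78.]), array([479., -95.]), array([477., -97.])]
side blue [293.2 238.7] 49 ((9.192388534545898, 4.949747085571289), 45.0) [array([458., -57.]), array([432., -87.]), array([ 417., -104.]), array([ 416., -106.])]
side orange [217.1 181. ] 14 ((8.9442720413208, 1.341640830039978), 26.56505012512207) [array([436., 273.]), array([411., 222.]), array([397., 194.]), array([396., 190.])]
side orange [235.4 190.1] 50 ((29.140438079833984, 2.1322269439697266), 23.96249008178711) [array([454., 202.]), array([428., 155.]), array([414., 130.]), array([412., 126.])]
side orange [255.5 188. ] 8 ((0.7071067094802856, 4.949747085571289)
[... 5196 characters left out ...]
34., 262.])]
top yellow [218.8 226.7] 38 ((4.365641117095947, 8.246211051940918), 75.96376037597656) [array([502., 268.]), array([498., 254.]), array([496., 246.]), array([495., 245.])]
top yellow [221.2 237.2] 77 ((4.850712299346924, 15.279744148254395), 75.96376037597656) [array([469., 259.]), array([467., 246.]), array([465., 238.]), array([465., 237.])]
top red [229.3 189.5] 54 ((4.209878444671631, 13.59439754486084), 74.74488067626953) [array([619., 238.]), array([609., 226.]), array([604., 219.]), array([603., 218.])]
top red [239.6 232.4] 59 ((4.385290145874023, 13.857515335083008), 74.74488067626953) [array([484., 202.]), array([481., 192.]), array([479., 186.]), array([479., 185.])]
```

Run:
```python
from h import *
import pickle
S=pickle.load(open("S0.pkl","rb"))
t=S["top"]; s=S["side"]
f=lambda u,v:(175+u/3.4-.35,175+v/3.4-.35)
g=lambda u,v:(195+u/3.4-.35,135+v/3.4-.35)
for nm,p,z in [("FL",(386,45),55),("NL",(371,305),55),("NR",(748,320),55),("FR",(760,44),55),("cardNL",(430,286),64),("cardNR",(713,292),64),("cardFR",(713,136),64),("armfar",(606,118),88),("armnear",(603,290),88),("railtopL",(440,68),100),("railtopR",(740,66),100)]:
    print(nm,onz(t,f(*p),z).round(1)[:2])
print("side NR?",onz(s,g(440,590),55).round(1), "NL",onz(s,g(172,308),55).round(1))
for nm,a,b in [("paddle",(354.8,199.3),(345.3,213.8)),("green",(301.2,198.9),(306.4,186.2)),("appNearMark",(335,248),(293.2,238.7)),("tag1",(193.8,199.3),(239,146.8)),("tag2",(203.1,241.7),(213.2,171.6))]:
    print(nm,tri([ray(t,a),ray(s,b)]).round(1))
for n,x in S.items():
    T=x["camera_from_world"];print(n,(-T[:3,:3].T@T[:3,3]).round(0))
print(cv2.__version__)
from scipy.spatial.transform import Rotation as R
print(R.from_quat(r.sense()["tool_rot"]).as_matrix().round(3))
```

```text
FL [620.4  52. ]
NL [387.3  63.1]
NR [ 373.1 -271.3]
FR [ 621.6 -288.9]
cardNL [404.   10.7]
cardNR [ 398. -239.]
cardFR [ 536.4 -242.1]
armfar [ 550. -144.]
armnear [ 400.4 -139.5]
railtopL [592.5   1.7]
railtopR [ 594.4 -261.3]
side NR? [ 363.5 -269.7   55. ] NL [383.2  60.   55. ]
paddle [ 573.  -144.6  126.7]
green [577.3  10.7 109.7]
appNearMark [433.8 -88.3  91.9]
tag1 [585.9 350.4  34.6]
tag2 [454.  316.5  31.8]
side [  35. -545.  964.]
top [ 412.  -31. 1297.]
4.12.0
[[ 0.271 -0.001 -0.962]
 [ 0.962 -0.001  0.271]
 [-0.001 -1.     0.   ]]
```

Both views agree. The applicator is at about (475,-90) with coater yaw about -1.7°. The blue slot is at about (520,333), yaw +14.6°. The paddle is at about (573,-145), so the carriage is about 120 mm from home. I'll move over the applicator.

send_rows:
  travel:
    - [0,0,0]
    - [-0.02,0,-0.01]
    - [-0.042,0,-0.02]
    - [-0.042,0,-0.02]
    - [-0.042,0,-0.02]
    - [-0.042,0,-0.02]
    - [-0.042,0,-0.02]
    - [-0.042,0,-0.02]
  yaw: [-0.122,-0.122,0,0,0,0,0,0]
  gripper: [60,60,60,60,60,60,60,60]

```text
clock: 1.2
tcp_pos: [288.9, 323.3, 245.2]
tool_rot: [0.508, 0.492, -0.492, -0.507]
force: [0.5, -0.2, -0.7]
gripper_width: 51.4
```

send_rows:
  travel:
    - [-0.042,0,-0.02]
    - [-0.042,0,-0.02]
    - [-0.042,0,-0.02]
    - [-0.042,0,-0.02]
    - [-0.042,0,-0.02]
    - [-0.042,0,-0.02]
    - [-0.042,0,-0.02]
    - [-0.042,0,-0.02]
  yaw: [0,0,0,0,0,0,0,0]
  gripper: [60,60,60,60,60,60,60,60]

```text
clock: 2.2
tcp_pos: [438.5, -17.6, 245.3]
tool_rot: [0.508, 0.492, -0.492, -0.508]
force: [0.5, 0.7, -0.8]
gripper_width: 51.4
```

```bash
cat > st.py <<'E'
import sys
from h import *
from scipy.spatial.transform import Rotation as R
def st():
    q=r.sense(); M=R.from_quat(q["tool_rot"]).as_matrix()
    th=np.degrees(np.arctan2(M[1,0],M[0,0]))
    print("t",round(q["clock"],2),"tcp",q["tcp_pos"].round(1),"jaw",th.round(2),"tilt",M[:,1].round(3),"F",q["force"].round(1),"w",round(q["gripper_width"],1),"q",q["joint_pos"].round(2))
    return q,M
if __name__=="__main__":
    q,M=st()
    if len(sys.argv)>1:
        t=np.array([float(v) for v in sys.argv[1:4]])
        print("tool shift mm",(M.T@(t-q["tcp_pos"])).round(1))
        if len(sys.argv)>4: print("yaw",np.radians(np.degrees(np.arctan2(M[1,0],M[0,0]))-float(sys.argv[4])).round(3))
E
python3 st.py 475 -90 111 88.3
```

```text
t 2.2 tcp [438.5 -17.6 245.3] jaw 88.22 tilt [ 0.  0. -1.] F [ 0.5  0.7 -0.8] w 51.4 q [-0.19 -0.06 -0.4   1.23  0.   -0.16]
tool shift mm [-71.2 134.3 -38.7]
yaw -0.001
```

send_rows:
  travel:
    - [-0.035,0,-0.019]
    - [-0.025,0.02,-0.014]
    - [-0.011,0.03,-0.005]
    - [0,0.02,0]
    - [0,0,0]
  yaw: [0,0,0,0,0]
  gripper: [60,60,60,60,60]

```text
clock: 2.82
tcp_pos: [472.2, -87.9, 173.5]
tool_rot: [-0.506, -0.491, 0.493, 0.509]
force: [0.3, 0.1, 0.5]
gripper_width: 51.3
```

```bash
python3 - <<'E'
from st import *
q,M=st()
S={n:r.snapshot(n) for n in("side","top")}
crop(S["top"],270,160,160,120,5,"top2.png")
crop(S["side"],230,130,160,120,5,"side2.png")
for n,s in S.items(): print(n,proj(s,q["tcp_pos"]).round(1),proj(s,q["tcp_pos"]+[0,0,-14]).round(1))
E
python3 st.py 475 -90 111 88.3
```

```text
t 2.83 tcp [472.2 -87.9 173.5] jaw 88.21 tilt [-0.004  0.001 -1.   ] F [0.3 0.1 0.5] w 51.3 q [-0.32  0.08 -0.43  1.07  0.   -0.29]
side [[304.3 211.3]] [[304.3 214.7]]
top [[335.7 233.9]] [[335.5 234.2]]
t 2.92 tcp [474.1 -88.2 175.7] jaw 88.24 tilt [ 0. -0. -1.] F [ 0.4 -0.2  0.5] w 51.5 q [-0.32  0.07 -0.42  1.07  0.   -0.29]
tool shift mm [-1.8 64.7 -1. ]
yaw -0.001
```

View pics/side2.png

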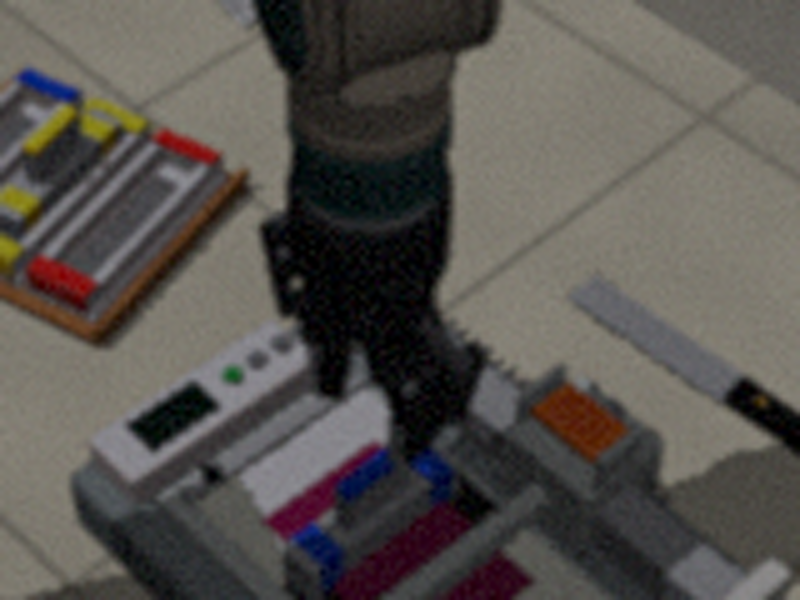

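View pics/top2.png

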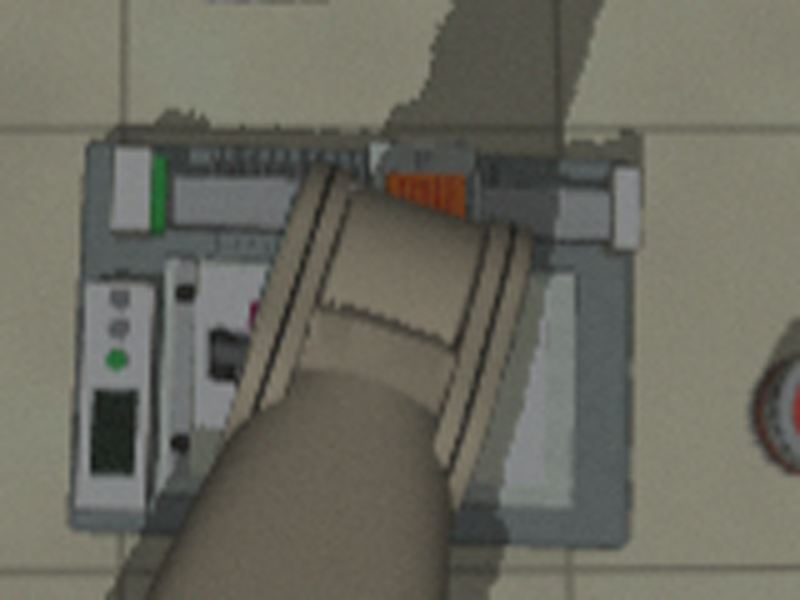

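The gripper hangs above the applicator. In the side view the blue fin top is near pixel (303,225), and the top view is blocked by the arm. I'll check that fin pixel against the top-view fix, then descend.

Run:
```python
from h import *
import pickle
S=pickle.load(open("S0.pkl","rb"))
print(onz(S["side"],(303,225),124), tri([ray(S["side"],(303,225)),ray(S["top"],(335.5,233.9))]), proj(S["side"],[[475,-90,124],[452,-90,124],[498,-90,124],[430,-90,92]]))
```

```text
[465.36399135 -90.05644265 124.        ] [472.48879051 -87.83687527 116.02381732] [[305.63841818 222.93501186]
 [299.26740282 227.86324417]
 [311.88118061 218.10564059]
 [293.34173621 239.77563247]]
```

send_rows:
  travel:
    - [-0.001,0.02,-0.001]
    - [0,0.02,0]
    - [0,0.014,0]
    - [0,0.006,0]
    - [0,0.003,0]
    - [0,0,0]
  yaw: [0,0,0,0,0,0]
  gripper: [60,60,60,60,60,60]

```text
clock: 3.68
tcp_pos: [475.3, -89.3, 112.7]
tool_rot: [0.508, 0.492, -0.492, -0.507]
force: [-0.9, -0.5, 0.3]
gripper_width: 51.5
```

send_rows:
  travel:
    - [0,0.002,0]
    - [0,0,0]
    - [0,0,0]
    - [0,0,0]
    - [0,0,0]
    - [0,0,0]
    - [0,0,0]
  yaw: [0,0,0,0,0,0,0]
  gripper: [60,40,20,0,0,0,0]

```text
clock: 4.55
tcp_pos: [475.2, -89.2, 110.6]
tool_rot: [0.508, 0.492, -0.492, -0.508]
force: [0.3, 0.7, 4.4]
gripper_width: 11.1
```

```bash
python3 st.py
```

```text
t 4.55 tcp [475.2 -89.2 110.6] jaw 88.24 tilt [ 0.  0. -1.] F [0.3 0.7 4.4] w 11.1 q [-0.32  0.14 -0.5   0.93  0.   -0.29]
```

send_rows:
  travel:
    - [0,-0.005,0]
    - [0,-0.015,0]
    - [0,-0.025,0]
    - [0,-0.025,0]
    - [0,-0.015,0]
    - [0,0,0]
  yaw: [0,0,0,0,0,0]
  gripper: [0,0,0,0,0,0]

```text
clock: 5.3
tcp_pos: [476.0, -89.6, 196.7]
tool_rot: [0.509, 0.493, -0.492, -0.507]
force: [0.7, 0.1, -3.7]
gripper_width: 11.4
```

```bash
python3 - <<'E'
from st import *
q,M=st()
s=r.snapshot("side"); crop(s,230,130,160,120,5,"side3.png")
E
python3 st.py 520.5 332.5 193 104.5
```

```text
t 5.3 tcp [476.  -89.6 196.7] jaw 88.23 tilt [ 0.003 -0.001 -1.   ] F [ 0.7  0.1 -3.7] w 11.4 q [-0.32  0.06 -0.39  1.12 -0.   -0.29]
t 5.35 tcp [475.1 -89.3 195.5] jaw 88.23 tilt [ 0.001 -0.    -1.   ] F [ 0.  -0.4 -4.3] w 11.0 q [-0.32  0.06 -0.4   1.12 -0.   -0.29]
tool shift mm [423.1   2.4 -32.4]
yaw -0.284
```

View pics/side3.png

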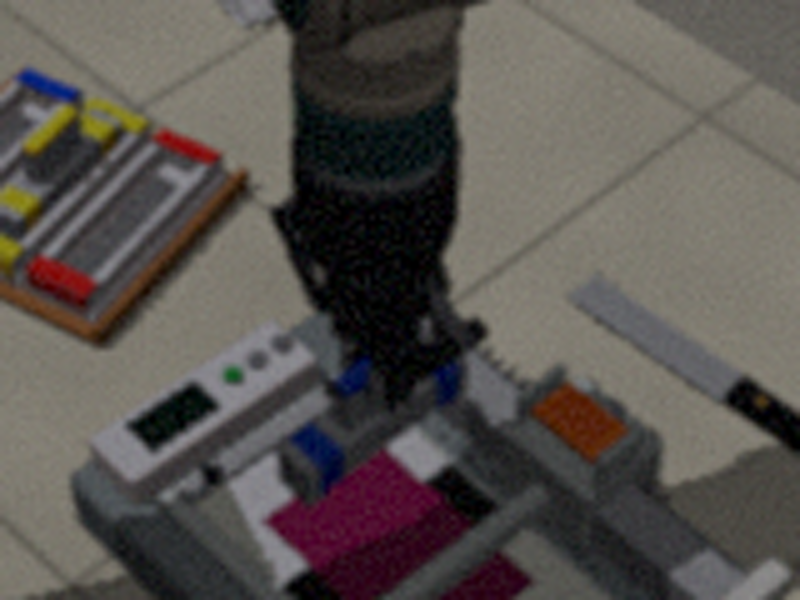

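The side view shows the applicator lifted level in the jaws, clear of the card. Force reads 4.3 N, about 0.44 kg. I'll carry it to the rack.

send_rows:
  travel:
    - [0.025,0,-0.002]
    - [0.04,0,-0.003]
    - [0.05,0,-0.004]
    - [0.05,0,-0.004]
    - [0.05,0,-0.004]
    - [0.05,0,-0.004]
    - [0.05,0,-0.004]
    - [0.05,0,-0.004]
  yaw: [0,0,0,0,0,0,0,0]
  gripper: [0,0,0,0,0,0,0,0]

```text
clock: 6.35
tcp_pos: [514.2, 275.9, 193.4]
tool_rot: [-0.507, -0.491, 0.493, 0.508]
force: [0.5, -0.3, -3.6]
gripper_width: 10.7
```

send_rows:
  travel:
    - [0.035,0,-0.002]
    - [0.018,0,-0.001]
    - [0.005,0,0]
    - [0,0,0]
    - [0,0,0]
    - [0,0,0]
    - [0,0,0]
  yaw: [0,0,-0.08,-0.124,-0.08,0,0]
  gripper: [0,0,0,0,0,0,0]

```text
clock: 7.22
tcp_pos: [519.7, 332.0, 194.7]
tool_rot: [-0.433, -0.558, 0.559, 0.433]
force: [-0.3, -1.1, -3.7]
gripper_width: 10.9
```

```bash
python3 - <<'E'
from st import *
q,M=st()
S={n:r.snapshot(n) for n in("side","top")}
crop(S["top"],150,160,160,120,5,"top4.png")
crop(S["side"],150,80,160,120,5,"side4.png")
E
python3 st.py 520.5 332.5 95 104.5
```

```text
t 7.22 tcp [519.7 332.  194.7] jaw 104.41 tilt [-0.001 -0.001 -1.   ] F [-0.3 -1.1 -3.7] w 10.9 q [ 0.46  0.29 -0.11  1.17 -0.    0.21]
t 7.33 tcp [519.9 332.2 195. ] jaw 104.44 tilt [-0. -0. -1.] F [ 0.3  0.2 -3.9] w 10.9 q [ 0.46  0.29 -0.11  1.17 -0.    0.21]
tool shift mm [  0.2 100.   -0.7]
yaw -0.001
```

View pics/side4.png

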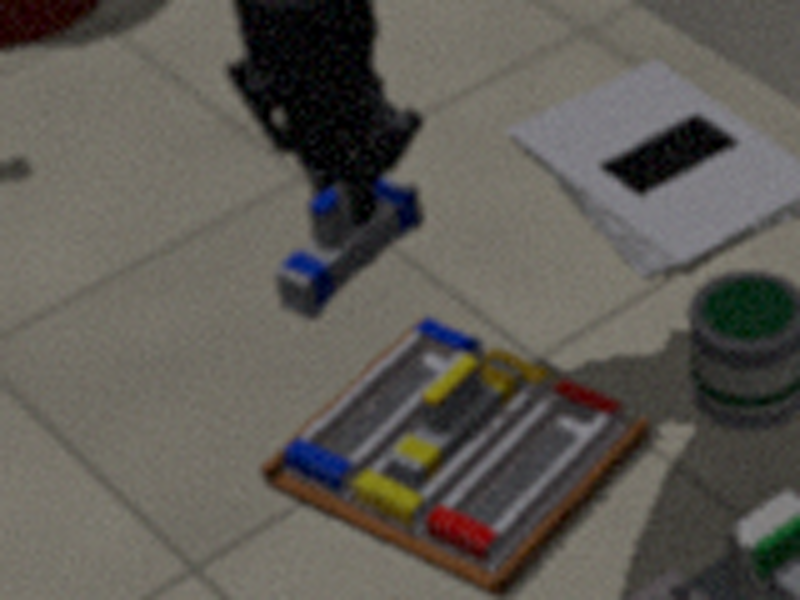

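View pics/top4.png

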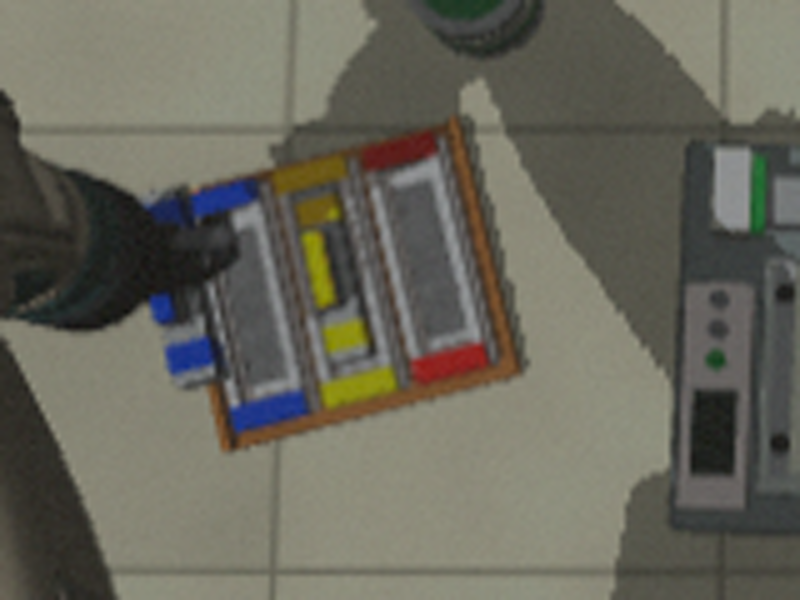

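The applicator hangs above the blue slot, and its near end mark is at top pixel (188,231) and side pixel (210.6,133). I'll compare that mark with the slot before lowering.

Run:
```python
from st import *
q,M=st()
t=r.snapshot("top");s=r.snapshot("side")
z=q["tcp_pos"][2]-18.6
for n,x in(("top",t),("side",s)):
    hsv=cv2.cvtColor(x["img"],cv2.COLOR_RGB2HSV); m=cv2.inRange(hsv,(105,120,60),(130,255,255))
    k,l,st_,ce=cv2.connectedComponentsWithStats(m,connectivity=4)
    for i in range(1,k):
        if 6<=st_[i,4]<120 and 150<ce[i][0]<300 and 80<ce[i][1]<270: print(n,ce[i].round(1),st_[i,4],st_[i,:4],"z=%.0f"%z,onz(x,ce[i],z)[:2].round(1),"z34",onz(x,ce[i],34)[:2].round(1),"fin",onz(x,ce[i],z+32)[:2].round(1))
c=q["tcp_pos"];u=np.array([np.cos(np.radians(14.44)),np.sin(np.radians(14.44))])
print("expected near mark",c[:2]-41*u,"far",c[:2]+41*u)
```

```text
t 7.33 tcp [519.9 332.2 195. ] jaw 104.44 tilt [-0. -0. -1.] F [ 0.3  0.2 -3.9] w 10.9 q [ 0.46  0.29 -0.11  1.17 -0.    0.21]
top [194.  199.2] 64 [188 196  13   8] z=176 [568.1 306. ] z34 [587.9 348.9] fin [563.7 296.3]
top [183.  201.8] 23 [180 200   7   5] z=176 [560.9 336.4] z34 [579.8 383.1] fin [556.6 325.9]
top [182.1 221. ] 24 [180 218   5   7] z=176 [507.4 336.5] z34 [519.5 383.2] fin [504.7 326. ]
top [187.7 230.6] 49 [183 227  10   8] z=176 [480.7 319.9] z34 [489.4 364.5] fin [478.8 309.8]
top [203.2 241.7] 73 [196 238  15   8] z=176 [450.6 275.6] z34 [455.4 314.7] fin [449.5 266.8]
side [227.5 117.8] 19 [225 116   7   5] z=176 [557.1 345.7] z34 [651.5 506.9] fin [535.9 309.5]
side [214.6 119.2] 20 [212 117   6   5] z=176 [524.4 368.1] z34 [612.9 533.4] fin [504.5 331. ]
side [211.1 132.6] 29 [207 130   9   6] z=176 [479.1 322.9] z34 [559.4 480. ] fin [461.  287.6]
side [238.8 146.8] 33 [234 144  11   6] z=176 [500.1 215.3] z34 [584.2 352.9] fin [481.2 184.4]
side [213.1 171.5] 59 [207 168  13   8] z=176 [387.8 184.3] z34 [451.6 316.3] fin [373.5 154.7]
expected near mark [480.17327767 321.97623344] far [559.58284083 342.4242475 ]
```

Marks agree with the expected pose to within 2 mm, so I'm lowering.

send_rows:
  travel:
    - [0.001,0.015,-0.0005]
    - [0,0.025,0]
    - [0,0.03,0]
    - [0,0.02,0]
    - [0,0.012,0]
    - [0,0,0]
  yaw: [0,0,0,0,0,0]
  gripper: [0,0,0,0,0,0]

```text
clock: 8.18
tcp_pos: [519.2, 333.2, 91.9]
tool_rot: [-0.432, -0.558, 0.56, 0.433]
force: [0.5, -0.1, -2.6]
gripper_width: 10.8
```

```bash
python3 - <<'E'
from st import *
q,M=st()
S={n:r.snapshot(n) for n in("side","top")}
crop(S["top"],150,160,160,120,5,"top5.png")
crop(S["side"],180,120,110,80,7,"side5.png")
E
python3 st.py 520.5 333 63 104.5
```

```text
t 8.18 tcp [519.2 333.2  91.9] jaw 104.51 tilt [-0.002 -0.001 -1.   ] F [ 0.5 -0.1 -2.6] w 10.8 q [ 0.47  0.38 -0.23  0.97 -0.    0.21]
t 8.28 tcp [520.7 333.9  93.8] jaw 104.51 tilt [ 0.001  0.    -1.   ] F [-0.6  0.8 -3. ] w 10.9 q [ 0.47  0.38 -0.22  0.97  0.    0.21]
tool shift mm [-0.9 30.8  0.5]
yaw 0.0
```

View pics/side5.png

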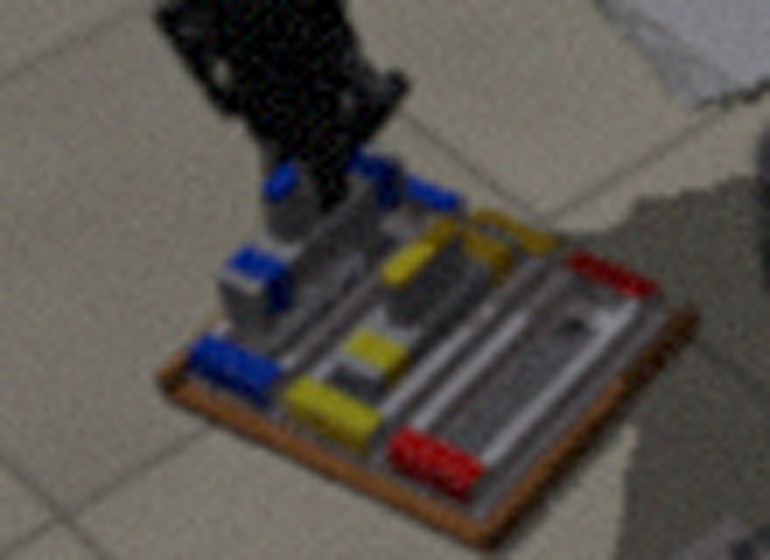

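View pics/top5.png

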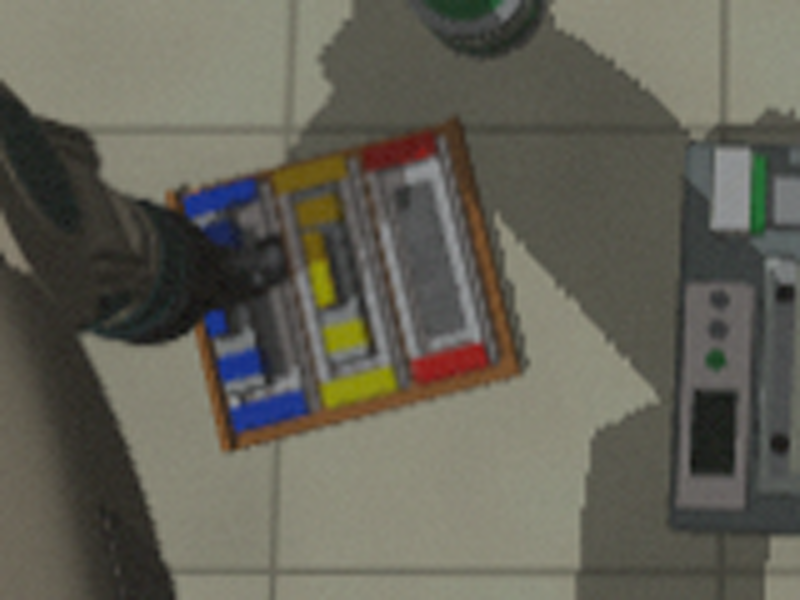

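The block hangs lined up just above the blue slot. In the top view its near mark at (198,233) sits between the tag columns, with parallax to the left as expected. Lowering slowly.

send_rows:
  travel:
    - [-0.001,0.008,0]
    - [0,0.008,0]
    - [0,0.006,0]
    - [0,0.003,0]
    - [0,0.002,0]
    - [0,0,0]
  yaw: [0,0,0,0,0,0]
  gripper: [0,0,0,0,0,0]

```text
clock: 9.02
tcp_pos: [520.4, 332.7, 66.2]
tool_rot: [-0.433, -0.559, 0.559, 0.433]
force: [-0.3, 1.2, -3.4]
gripper_width: 10.8
```

```bash
python3 st.py
```

```text
t 9.03 tcp [520.4 332.7  66.2] jaw 104.51 tilt [-0. -0. -1.] F [-0.3  1.2 -3.4] w 10.8 q [ 0.46  0.41 -0.25  0.92  0.    0.21]
```

Force is unchanged and the underside is already below the wall tops, so nothing is catching. I'll go down until it touches the floor.

send_rows:
  travel:
    - [0,0.001,0]
    - [0,0.001,0]
    - [0,0.001,0]
    - [0,0,0]
  yaw: [0,0,0,0]
  gripper: [0,0,0,0]

```text
clock: 9.52
tcp_pos: [520.4, 332.6, 63.2]
tool_rot: [-0.433, -0.559, 0.559, 0.433]
force: [0.5, -0.1, -3.7]
gripper_width: 11.0
```

send_rows:
  travel:
    - [0,0.001,0]
    - [0,0,0]
    - [0,0.001,0]
    - [0,0,0]
  yaw: [0,0,0,0]
  gripper: [0,0,0,0]

```text
clock: 10.02
tcp_pos: [520.6, 332.8, 62.6]
tool_rot: [0.433, 0.559, -0.559, -0.433]
force: [-2.8, -1.3, 5.4]
gripper_width: 10.8
```

The applicator touched the floor at TCP z 62.6, where I predicted. I'll open only partway, because the yellow fin is close by.

send_rows:
  travel:
    - [0,0,0]
    - [0,0,0]
    - [0,0,0]
    - [0,0,0]
  yaw: [0,0,0,0]
  gripper: [20,30,35,35]

```text
clock: 10.52
tcp_pos: [520.6, 332.7, 61.3]
tool_rot: [0.433, 0.559, -0.559, -0.433]
force: [0.6, -0.5, 0.1]
gripper_width: 29.7
```

send_rows:
  travel:
    - [0,-0.01,0]
    - [0,-0.03,0]
    - [0,-0.04,0]
    - [0,-0.05,0]
    - [-0.03,-0.01,0]
  yaw: [0,0,0,0,0]
  gripper: [35,35,35,35,35]

```text
clock: 11.15
tcp_pos: [530.6, 305.9, 207.0]
tool_rot: [0.434, 0.563, -0.557, -0.431]
force: [1.4, -0.2, -2.0]
gripper_width: 29.9
```

send_rows:
  travel:
    - [-0.05,0,0]
    - [-0.05,0,0]
    - [-0.05,0,0]
    - [-0.05,0,0]
    - [-0.05,0,0]
  yaw: [0.08,0.124,0.08,0,0]
  gripper: [0,0,0,0,0]

```text
clock: 11.78
tcp_pos: [548.6, 54.5, 202.2]
tool_rot: [0.508, 0.493, -0.492, -0.507]
force: [0.1, -0.3, 0.2]
gripper_width: -0.1
```

```bash
python3 - <<'E'
from st import *
q,M=st()
S={n:r.snapshot(n) for n in("side","top")}
crop(S["top"],170,170,160,120,5,"top6.png")
crop(S["side"],180,120,110,80,7,"side6.png")
E
python3 st.py 573 -145.5 170 88.3
```

```text
t 11.78 tcp [548.6  54.5 202.2] jaw 88.24 tilt [ 0.001 -0.    -1.   ] F [ 0.1 -0.3  0.2] w -0.1 q [-0.02  0.17 -0.25  1.15 -0.    0.01]
t 11.88 tcp [548.5  52.2 202.1] jaw 87.92 tilt [ 0.001 -0.002 -1.   ] F [-0.2  0.2  0.4] w -0.0 q [-0.02  0.17 -0.25  1.15 -0.    0.01]
tool shift mm [-196.6   32.5  -31.6]
yaw -0.007
```

View pics/side6.png

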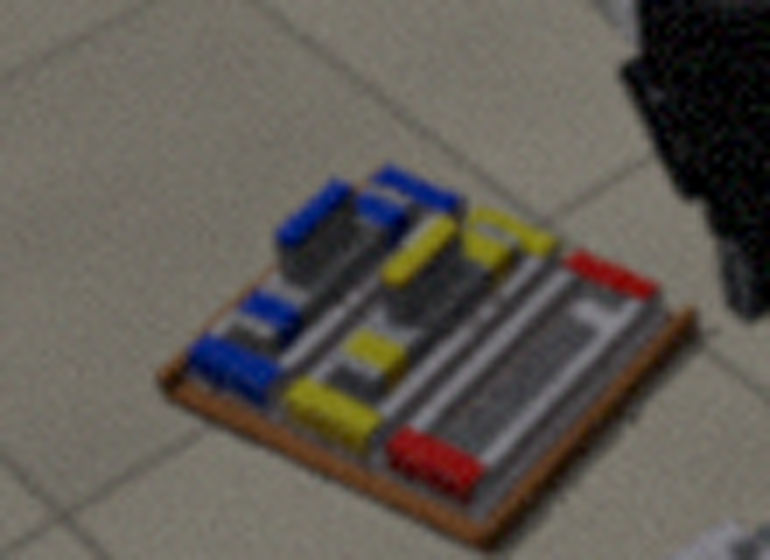

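View pics/top6.png

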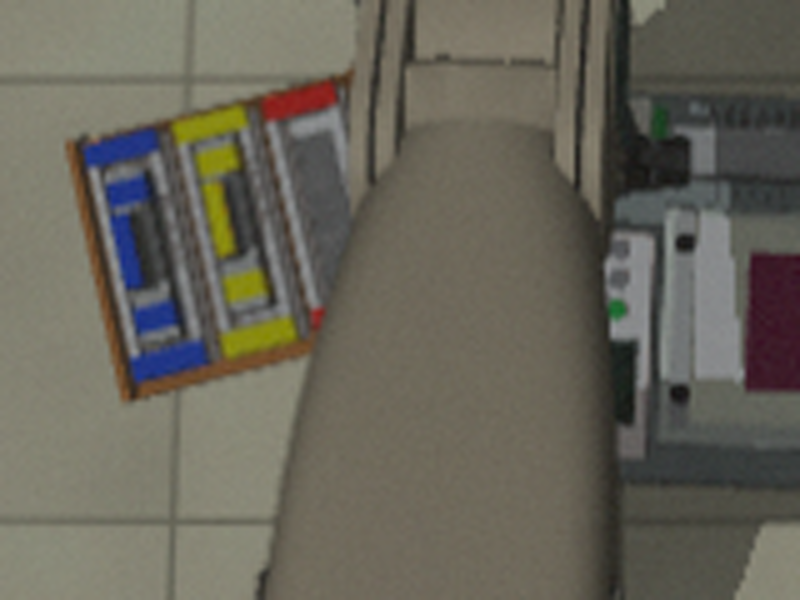

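The blue applicator sits in the blue slot at the same depth as the yellow one, with its marks clear of both tags. Next is the release, with shut fingers.

send_rows:
  travel:
    - [-0.05,0,-0.008]
    - [-0.05,0,-0.008]
    - [-0.05,0.01,-0.008]
    - [-0.033,0.01,-0.006]
    - [-0.014,0.012,-0.002]
    - [0,0,0]
    - [0,0,0]
  yaw: [0,0,0,0,0,0,0]
  gripper: [0,0,0,0,0,0,0]

```text
clock: 12.75
tcp_pos: [574.2, -140.3, 169.4]
tool_rot: [-0.507, -0.493, 0.493, 0.508]
force: [-0.6, -1.0, -1.1]
gripper_width: 0.1
```

```bash
python3 - <<'E'
from st import *
q,M=st()
S={n:r.snapshot(n) for n in("side","top")}
crop(S["top"],270,160,160,120,5,"top7.png")
crop(S["side"],290,150,110,80,7,"side7.png")
E
python3 st.py 573 -145.5 145 88.3
```

```text
t 12.75 tcp [ 574.2 -140.3  169.4] jaw 88.32 tilt [-0.     0.001 -1.   ] F [-0.6 -1.  -1.1] w 0.1 q [-0.35  0.27 -0.2   1.1   0.   -0.32]
t 12.85 tcp [ 574.6 -140.5  169.9] jaw 88.34 tilt [ 0.001  0.    -1.   ] F [0.4 0.1 0.7] w -0.4 q [-0.35  0.27 -0.2   1.1   0.   -0.32]
tool shift mm [-5.1 24.9  1.5]
yaw 0.001
```

View pics/side7.png

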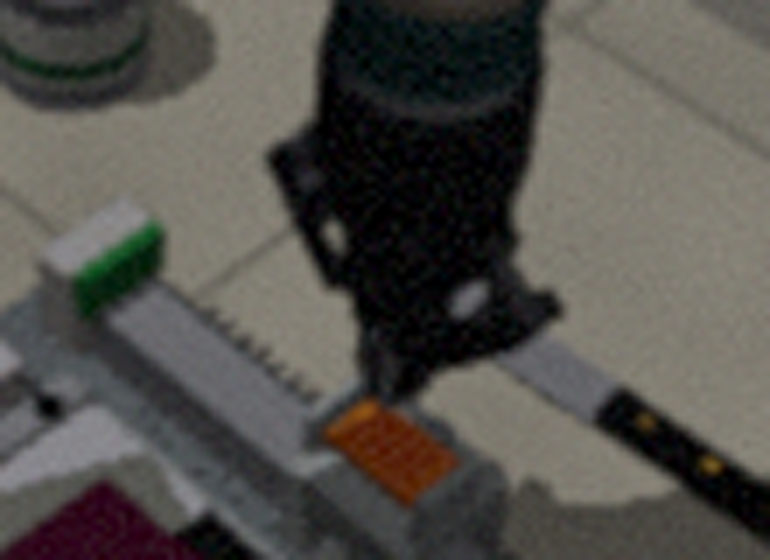

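View pics/top7.png

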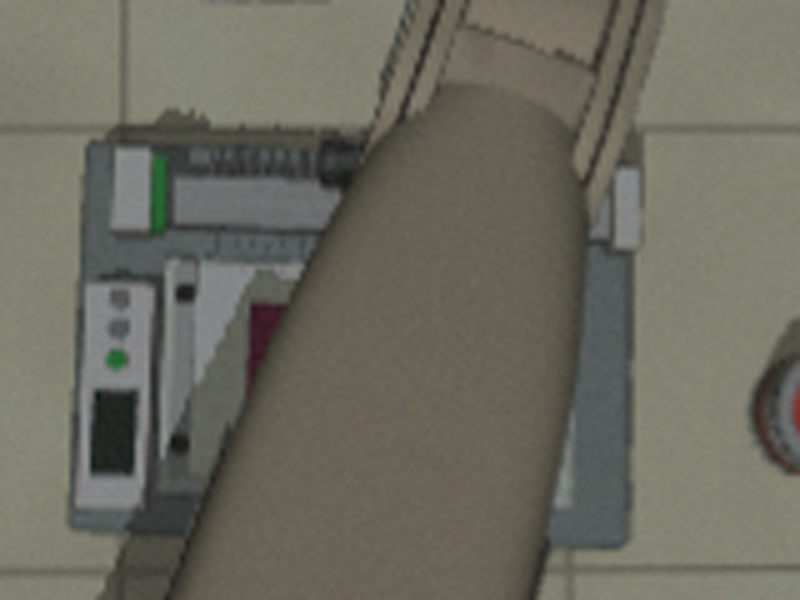

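The shut fingertips are above the paddle, at side pixel (347,206) against the paddle centre near (345,214). I'll correct 5 mm along the rail and go down.

send_rows:
  travel:
    - [-0.005,0.01,0.0015]
    - [0,0.009,0]
    - [0,0.005,0]
    - [0,0,0]
  yaw: [0,0,0,0]
  gripper: [0,0,0,0]

```text
clock: 13.35
tcp_pos: [572.2, -146.5, 144.4]
tool_rot: [-0.507, -0.492, 0.492, 0.508]
force: [-0.7, -0.7, 0.2]
gripper_width: -0.1
```

```bash
python3 - <<'E'
from st import *
q,M=st()
s=r.snapshot("side")
crop(s,290,150,110,80,7,"side8.png")
E
python3 st.py 573 -145.5 145 88.3
```

```text
t 13.35 tcp [ 572.2 -146.5  144.4] jaw 88.23 tilt [-0.002  0.001 -1.   ] F [-0.7 -0.7  0.2] w -0.1 q [-0.36  0.29 -0.23  1.05  0.   -0.33]
t 13.4 tcp [ 572.5 -146.6  144.9] jaw 88.23 tilt [-0.001  0.    -1.   ] F [ 0.1 -1.   0.2] w 0.3 q [-0.36  0.29 -0.23  1.05  0.   -0.33]
tool shift mm [ 1.2 -0.1 -0.5]
yaw -0.001
```

View pics/side8.png

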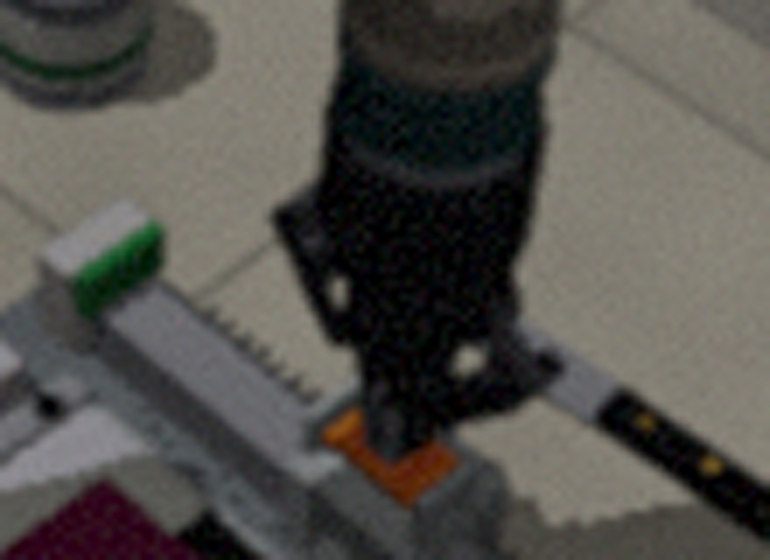

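The tips are centred on the paddle between the cheeks. Pressing.

send_rows:
  travel:
    - [0,0.003,0]
    - [0,0.003,0]
    - [0,0.003,0]
    - [0,0.002,0]
    - [0,0,0]
  yaw: [0,0,0,0,0]
  gripper: [0,0,0,0,0]

```text
clock: 14.02
tcp_pos: [573.3, -147.0, 135.3]
tool_rot: [0.508, 0.492, -0.492, -0.507]
force: [-1.6, 0.9, 7.1]
gripper_width: 0.5
```

```bash
python3 st.py
```

```text
t 14.03 tcp [ 573.3 -147.   135.3] jaw 88.23 tilt [ 0.001 -0.001 -1.   ] F [-1.6  0.9  7.1] w 0.5 q [-0.36  0.3  -0.24  1.03 -0.   -0.33]
```

send_rows:
  travel:
    - [0,0.002,0]
    - [0,0.001,0]
    - [0,0,0]
  yaw: [0,0,0]
  gripper: [0,0,0]

```text
clock: 14.4
tcp_pos: [573.3, -147.1, 132.7]
tool_rot: [0.508, 0.492, -0.492, -0.507]
force: [-0.9, 0.7, 8.0]
gripper_width: 0.2
```

```bash
python3 st.py
```

```text
t 14.4 tcp [ 573.3 -147.1  132.7] jaw 88.23 tilt [ 0.001 -0.001 -1.   ] F [-0.9  0.7  8. ] w 0.2 q [-0.36  0.3  -0.25  1.02 -0.   -0.33]
```

The release is about 9 mm down. Sliding towards home.

send_rows:
  travel:
    - [0.003,0,0]
    - [0.006,0,0]
    - [0.009,0,0]
    - [0.01,0,0]
    - [0.009,0,0]
    - [0.006,0,0]
    - [0.003,0,0]
    - [0,0,0]
  yaw: [0,0,0,0,0,0,0,0]
  gripper: [0,0,0,0,0,0,0,0]

```text
clock: 15.4
tcp_pos: [575.0, -100.8, 132.8]
tool_rot: [0.508, 0.493, -0.492, -0.507]
force: [-2.5, 0.5, 8.3]
gripper_width: -0.2
```

Run:
```python
from st import *
q,M=st()
s=r.snapshot("side")
crop(s,290,150,110,80,7,"side9.png")
```

```text
t 15.4 tcp [ 575.  -100.8  132.8] jaw 88.25 tilt [ 0.002 -0.001 -1.   ] F [-2.5  0.5  8.3] w -0.2 q [-0.28  0.28 -0.26  1.02 -0.   -0.25]
```

View pics/side9.png

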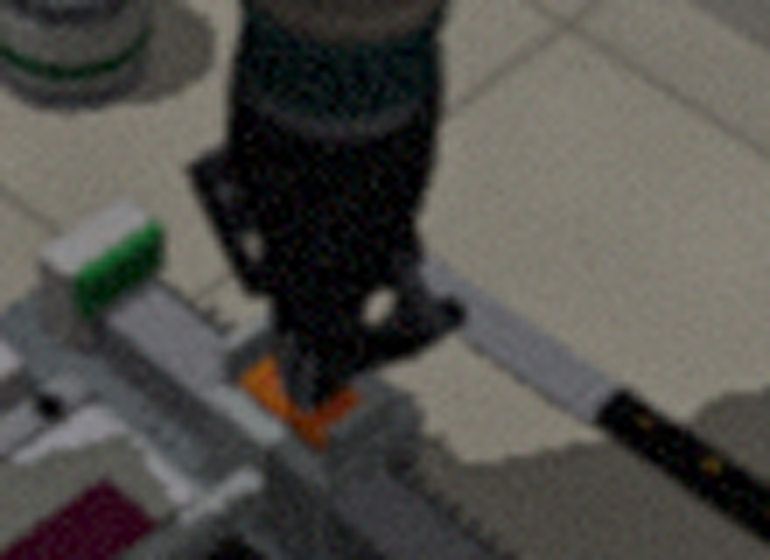

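The carriage is following, with the tips still centred on the paddle. Continuing.

send_rows:
  travel:
    - [0.004,0,0]
    - [0.009,0,0]
    - [0.012,0,0]
    - [0.013,0,0]
    - [0.012,0,0]
    - [0.009,0,0]
    - [0.004,0,0]
    - [0,0,0]
  yaw: [0,0,0,0,0,0,0,0]
  gripper: [0,0,0,0,0,0,0,0]

```text
clock: 16.45
tcp_pos: [577.3, -37.6, 133.0]
tool_rot: [0.508, 0.493, -0.492, -0.507]
force: [-2.1, -0.3, 7.4]
gripper_width: 0.2
```

Run:
```python
from st import *
q,M=st()
s=r.snapshot("side")
crop(s,270,150,110,80,7,"side10.png")
```

```text
t 16.45 tcp [577.3 -37.6 133. ] jaw 88.27 tilt [ 0.003 -0.    -1.   ] F [-2.1 -0.3  7.4] w 0.2 q [-0.18  0.28 -0.28  1.02  0.   -0.15]
```

View pics/side10.png

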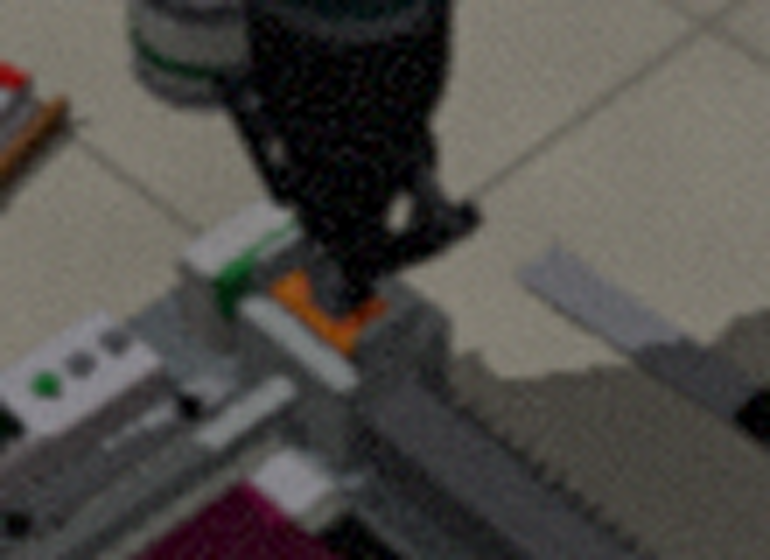

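The carriage is nearly at the buffer, with about 10 mm of gap left. Creeping in until the force shows contact.

send_rows:
  travel:
    - [0.003,0.0005,0]
    - [0.003,0,0]
    - [0.002,0,0]
    - [0.001,0,0]
    - [0,0,0]
  yaw: [0,0,0,0,0]
  gripper: [0,0,0,0,0]

```text
clock: 17.12
tcp_pos: [577.6, -29.0, 132.5]
tool_rot: [0.508, 0.493, -0.492, -0.507]
force: [-1.1, 0.2, 9.0]
gripper_width: -0.1
```

send_rows:
  travel:
    - [0.001,0,0]
    - [0.001,0,0]
    - [0.001,0,0]
    - [0,0,0]
  yaw: [0,0,0,0]
  gripper: [0,0,0,0]

```text
clock: 17.62
tcp_pos: [577.6, -27.5, 132.6]
tool_rot: [0.51, 0.492, -0.492, -0.506]
force: [-1.6, -3.2, 8.3]
gripper_width: -0.1
```

Run:
```python
from st import *
q,M=st()
s=r.snapshot("side")
crop(s,270,150,110,80,7,"side11.png")
```

```text
t 17.62 tcp [577.6 -27.5 132.6] jaw 88.19 tilt [ 0.003 -0.004 -1.   ] F [-1.6 -3.2  8.3] w -0.1 q [-0.16  0.28 -0.28  1.01 -0.   -0.13]
```

View pics/side11.png

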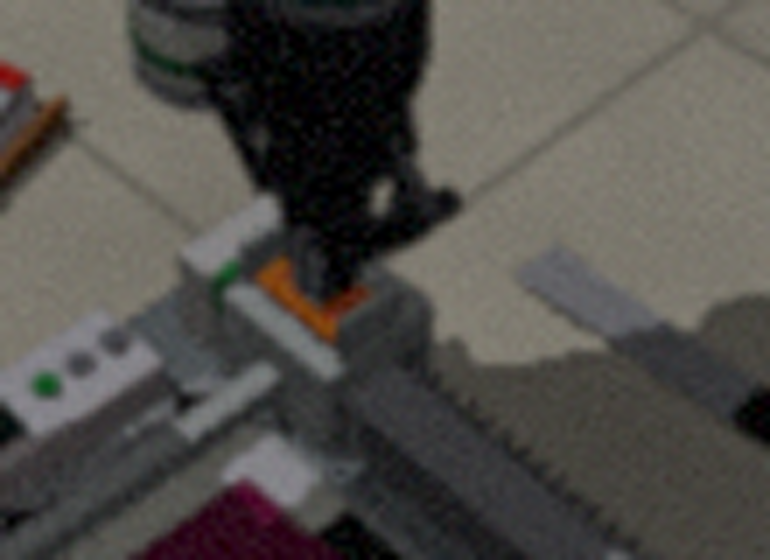

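Force along the rail rose to -3.2 N after 119.6 mm of travel, so the carriage is on the buffer; the side view shows only a sliver of green. Lifting straight up.

send_rows:
  travel:
    - [0,-0.003,0]
    - [0,-0.003,0]
    - [0,-0.004,0]
    - [0,-0.005,0]
    - [0,-0.015,0]
    - [0,-0.03,0]
    - [0,-0.05,0]
  yaw: [0,0,0,0,0,0,0]
  gripper: [0,0,0,0,0,0,0]

```text
clock: 18.55
tcp_pos: [574.7, -25.1, 240.0]
tool_rot: [-0.506, -0.491, 0.493, 0.509]
force: [1.3, -0.6, -0.4]
gripper_width: 0.2
```

send_rows:
  travel:
    - [-0.03,-0.02,0.03]
    - [-0.05,0,0.05]
    - [-0.05,0,0.05]
    - [-0.05,0,0.03]
    - [-0.05,0,0.02]
    - [-0.05,0,0]
    - [-0.03,0,0]
    - [0,0,0]
  yaw: [0,0,0,0,0,0,0,0]
  gripper: [0,0,0,0,0,0,0,0]

```text
clock: 19.55
tcp_pos: [398.9, -320.4, 261.1]
tool_rot: [0.508, 0.492, -0.491, -0.508]
force: [-0.9, 0.2, -0.1]
gripper_width: -0.2
```

Run:
```python
from st import *
q,M=st()
S={n:r.snapshot(n) for n in("side","top")}
crop(S["top"],170,140,270,150,2.9,"top12.png")
crop(S["side"],270,150,110,80,7,"side12.png")
us=[]
for n,b in(("top",(280,180,420,215)),("side",(280,150,400,250))):
    x0,y0,x1,y1=b
    m=cv2.inRange(cv2.cvtColor(np.ascontiguousarray(S[n]["img"][y0:y1,x0:x1]),cv2.COLOR_RGB2HSV),(8,150,80),(20,255,255))
    k,l,t,c=cv2.connectedComponentsWithStats(m,connectivity=4)
    i=1+t[1:,4].argmax(); u=c[i]+[x0,y0]; us.append(ray(S[n],u)); print(n,u,t[i,4],onz(S[n],u,128).round(1))
print("tri",tri(us).round(1))
```

```text
t 19.55 tcp [ 398.9 -320.4  261.1] jaw 88.08 tilt [ 0.001  0.    -1.   ] F [-0.9  0.2 -0.1] w -0.2 q [-0.8   0.07 -0.24  1.26  0.   -0.77]
top [313.35971223 197.79856115] 139 [579.1 -26.1 128. ]
side [314.57024793 188.88429752] 121 [573.9 -23.7 128. ]
tri [577.1 -24.3 126.6]
```

View pics/side12.png

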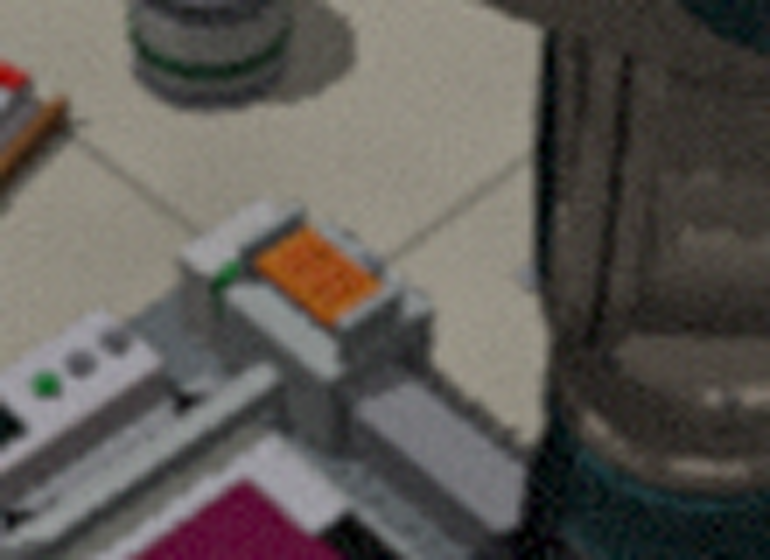

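View pics/top12.png

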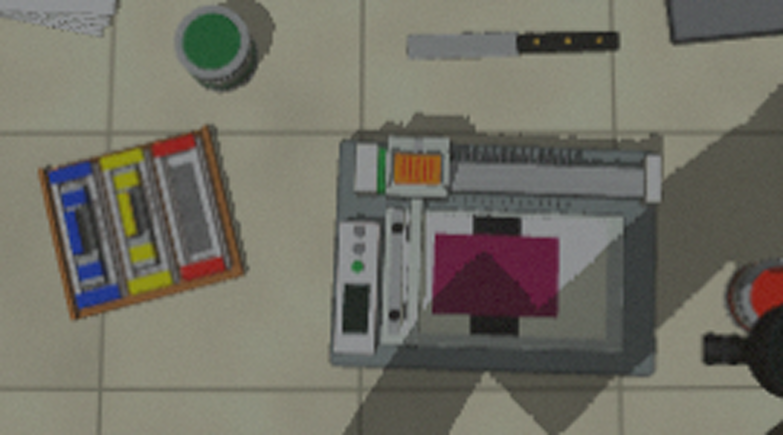

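The side view shows the orange paddle raised at (315,189). Its triangulated height is 126.6 mm, against 126.7 mm before pressing. It has shifted 120 mm along the rail and now sits by the buffer. The top view shows the blue applicator in the blue slot and the card clear. Everything else I can see is undisturbed, and the red tin is partly hidden behind the gripper. Handing in.

```bash
python3 -c "
from workcell import r
print(r.hand_in())"
```

```text
the job is handed in; nothing more can be done
None
```

The job is handed in, at about 19.7 s on the robot clock. The blue applicator is in the blue slot, and the carriage is home at the green buffer with its release sprung up.

- **Applicator:** I gripped it by its fin and lowered it until it touched the slot floor at the height I had predicted. I opened the jaws only partway to stay clear of the yellow applicator. Afterwards it stood at the same depth as the yellow one.
- **Carriage:** I held the release about 9 mm down and slid the carriage about 120 mm, until a 3.2 N push back showed it was on the buffer, then lifted straight off.
- **Last checks:** The paddle had moved 120.3 mm along the rail. It stood at 126.6 mm, against 126.7 mm before pressing, so it is fully up.
- **Disagreements:** The two cameras differ by 2–5 mm on single points, and the last top view shows a gap of about one pixel (3 mm) at the buffer. I read that as measurement error, because the force showed contact and the paddle is fully up. The carriage could not be at the next notch, 10 mm away.
- **Not fully checked:** The red tin was partly hidden behind the gripper in the last picture. The arm stayed well above it. The yellow applicator, the green tin and the ink knife look undisturbed.

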